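# Show the quill's index mark to the bench camera in an inspection mirror

## Task

The camera on the grinder's column is aimed at the empty spot just behind the quill, and from up there it cannot see the index mark on the quill's rear face. Take the inspection mirror out of its rest by the handle, hold the middle of its glass at the spot the camera is aimed at, and angle it until the mark shows to the camera in the mirror. Finish while holding it there, still and in the air: keep the fingers off the mirror's head, do not knock the grinder with it, and leave the other things where they are.

Things in the scene. Friction and masses are not known exactly. Their poses are not given: they have to be found in the camera images.
- mirror: inspection mirror, 0.18 kg: square aluminium handle 14 x 14 x 120 mm, thin steel rod, swivelling rectangular head. Origin: middle of the handle, on its axis. x: along the handle to the head (handle -60 to 60 mm, rod to 98 mm, swivel at 98 mm); balances at x = 33 mm. In the rest its z points up
- mirror_head: the mirror's head, steel plate 58 x 68 x 5 mm, glass 52 x 62 mm on one side. Origin: the swivel. x: from the swivel to the head's middle; y: swivel axis; z: the way the glass faces. Set 40 degrees about the handle's x axis, from the handle's z towards its -y, then swivelled about its own y by up to 0.3 rad either way, different each time; stiff (0.3 N m), so it stays put
- glass (a point): middle of the mirror's glass, 38 mm from the swivel; same axes as the head: z is the way the glass faces, square to it
- rest: dark steel rest fixed to the bench: foot 130 x 56 x 10 mm, two uprights (8 mm thick, 36 mm wide, 96 mm apart, 65 mm high) with notches 17 mm wide, open at the top. The handle lies in the notches along x, its axis 60 mm above the bench, and lifts straight out; 88 mm of it is free between the uprights. Origin: under the handle's middle, on the bench
- grinder: grinder, fixed. Origin: bench, below spot; y: along the quill, from lap disc to quill's rear; z up. In mm: base plate x -100..200, y -290..60, 12 high; quill 38 thick along y at x 0, z 115, ending in a 48 mm index disc, rear face y -80; round base r 52 at (0, -120), 62 high; 210 mm lap disc y -204, centre x 50, z 130; housing x -65..165, y < -275, 245 high; camera column (178, -140), 412 high
- mark (a point): the index mark, a black dot of 8 mm on the rear face of the quill's index disc, 12 mm above the quill's axis: (0, -80, 127) mm in the grinder's frame. z: out of the face (grinder's +y)
- lens (a point): front of the camera's lens (38 mm barrel), 220 mm from the spot, up over the quill: (77, -110, 289) mm in the grinder's frame. z: the way the camera looks, straight at the spot. The camera runs 130 mm back from here on the same line
- spot (a point): the spot in the air that the camera is aimed at: 80 mm behind the index disc's rear face on the quill's axis, 115 mm above the bench, (0, 0, 115) mm in the grinder's frame. z: halfway between the directions from here to lens and to mark, the way a mirror here must face to show the mark in the middle of the camera's view
- arbor_tall: bystander: steel arbor standing upright with two grey wheels, 108 mm high, 68 mm wide; origin under its middle
- arbor_wide: bystander: steel arbor with one grey wheel, 76 mm high, 80 mm wide; origin under its middle
- paste_jar: bystander: small white jar, 48 mm wide, 45 mm high; origin under its middle
- loupe: bystander: black eye loupe, 38 mm wide, 30 mm high; origin under its middle
- brush: bystander: brush 160 mm long lying on the bench
- spanner: bystander: small spanner 130 mm long lying on the bench
- dop: bystander: brass dop 22 mm wide, 32 mm high, standing on the grinder's base plate; origin under its middle
Things that resemble listed ones, but are neither listed nor needed, are in the scene too. What is meant by the rest is not red, and is the larger of those in its own colour.

How it is judged:
On the way:
1. the mirror is held by the fingers and lifted clear of its rest (height (world z) of mirror above 0.085 m and contact force between the fingers and mirror above 1 N and contact force between mirror and rest below 0.2 N), for 0.2 s.
At the end, for the whole second after the job is handed in: In the last second the fingers hold the mirror still (15 mm/s, 0.08 rad/s), touching neither grinder nor rest: middle of the glass within 15 mm of the spot, glass towards the mark and facing within 0.08 rad of halfway between lens and mark, so the camera sees the mark in it (distance between glass and spot below 0.015 m and angle between the z axis of glass and the z axis of spot, either way round below 0.08 rad and z of mark in the frame of glass above 0.02 m and contact force between the fingers and mirror above 1 N and contact force between mirror and grinder below 0.2 N and contact force between mirror and rest below 0.2 N and linear speed of mirror below 0.015 m/s and angular speed of mirror below 0.08 rad/s); the arm keeps its last pose, push and grip.
It fails at once if the fingers press on the mirror's head (contact force between the fingers and mirror_head above 1 N).
It fails at once if the mirror is knocked against the grinder (contact force between mirror and grinder above 3 N).
It fails at once if a bystander is moved by more than 30 mm (distance of any of arbor_tall, arbor_wide, paste_jar, loupe, brush, spanner, dop from where it was at the start of the episode above 0.03 m).
It also fails if it takes over 35 s, if anything falls off the work surface, if the arm or the gripper's body presses on something with over 40 N, if the wrist force passes 120 N, or if a joint passes its speed limit or range.

## Robot

A 7-joint arm with a two-finger parallel gripper is mounted at the origin on the work surface. World frame = base frame: x ahead of the robot, y to its left, z up, the work surface at z = 0. Lengths are in m, angles in rad, forces in N, time in s.
With the tool pointing down it reaches from about 0.4 to 0.85 m from the base axis. Payload 10.4 kg.
Tool frame: the origin (TCP) lies on the centre line of the jaws, within the pads' length; the fingertips stand 17 mm ahead of it and the grasp point (between the pads) lies 2 mm behind it; z points along the fingers, y is the line along which they close (so a half turn about z gives the same grasp; the last joint's range is limited). The gripper opens to 85 mm and grips with 20 to 120 N. Pads are 22 mm wide; open, the fingers measure 114 mm over their backs; the gripper's body (76 mm by 85 mm) begins 54 mm behind the grasp point. The pads swing forward as they close: fully open they stand 13 mm farther back than shut.
Start: joints at [1.253, 0.332, -0.065, 1.46, 0.022, 1.35, -0.088], TCP at [0.182, -0.598, 0.248] pointing down, gripper open.
Joint ranges: [-2.6, 2.6], [-0.5, 2.12], [-1.47, 1.34], [0.16, 2.42], [-1.27, 4.41], [0.06, 2.06], [-2.6, 2.6]. Speed limits (rad/s): [2.22, 2.22, 2.79, 2.79, 3.14, 3.14, 3.14].

## Interface

Orientations are given as a unit quaternion [x, y, z, w].
In Python, from workcell import sensors, imaging, order, spotter gives the robot as it stands. The module is installed in compiled form; this text tells all that it offers.
- The arm moves only by the shell command python3 -m inch 'ROWS' [FORCE]. ROWS is JSON, a list that holds one entry, the list of rows, each a list of 7 numbers: the shift along the tool's x, y, z in m, then the turn, a rotation vector about the tool's x, y, z in rad, then the closure, from -1 (fully open) to 1 (shut). In form: [[[x, y, z, ax, ay, az, hand], ...]]. A call has 1 to 10 rows; each row is the pose to reach, as a shift and turn from the pose commanded when the call began, along the tool's axes at that moment; what a row does not reach only later rows make up. A row lasts 1/10 s, in which the tool goes at most 50 mm and 8.59 degrees, less where a joint would pass 70% of its speed; a pose out of reach is approached as far as the arm can. A call with a gripper value outside its range is refused whole. The fingers move at their own pace and stop on an object; FORCE is the grip in N (left out, the last holds). Time passes only in rows, so rows that repeat a pose let the fingers close. It gives the time, the measured TCP pose, the force, the opening and the grip force at its end, in the units of the state.
- sensors.get_obs(): the state, without advancing time (a new reading comes with each control period).
- imaging.camera(name): name is "scene" or "top" or "wrist"; returns the picture (480x640x3 uint8, blue, green, red); there is no depth.
- imaging.calibration(name): a dict with "mtx" (3x3 intrinsics, pixels), "R" (3x3) and "t" (3): a world point X has camera coordinates R X + t; the wrist camera has in their place "tool_from_camera" (4x4, takes a point from camera to tool coordinates, whose origin is the TCP and whose axes are the flange's). Camera axes: x right, y down, z forward; pixel columns grow to the right and rows downward; lengths in m; the calibration is good to about 2 mm. A picture is of the moment at which its call begins: read the wrist's pose just before it. calibration takes no time and is no camera call.
- order.hand_in(): hands the job in; it is judged then, once.
Trained networks look in the newest picture that a camera, given by its name, has taken for a name from the list of things; names that differ only in an ending like _2 or _b are one class to them, and where a whole thing is asked for, a point or a joint stands for the part that bears it (a point fixed in the world has none). Each returns a list of dicts, best first, with "conf" (0 to 1); they miss things now and then, are a little off and sometimes report something else, mostly with a low value. They report only what shows in the picture. A call takes as long as a camera call. They do not tell look-alikes from the thing itself.
- spotter.look_for(label, camera): "pixel" ([column, row] in pixels, amid what is visible of it).
The state is a dict: "clock": time; "joint_pos": joint angles; "joint_velocities": joint speeds; "tau": joint torques, N m; "position": TCP position; "ee_rot": TCP orientation; "ft_force": force on the tool from outside, world axes, zero at the start; "torque": the same for the moment, N m; "grip_width": opening from 0.0 (shut) to 1.0 (fully open); "grasp_force": force on a finger pad.
Only numpy, scipy, OpenCV 4.12 (cv2) and the standard library are available. Lean on these libraries where they do the work, as an engineer would, in place of code of your own. Each camera call takes 0.05 s, during which the arm holds its last target. There are 200 camera calls.

## Working session

There is one attempt and no reset: what is moved stays moved. The work goes in short steps, Python scripts to look and compute and a shell command to move; the robot and the scene stay as the last step left them, time stands still between calls to the robot, and variables do not carry over. Pictures are saved under pics/ and viewed, at most 10 in all, crops included, and the job is handed in when it is done.

```bash
mkdir -p pics; python3 - <<'E'
from workcell import sensors, imaging, order, spotter
import cv2,numpy as np
o=sensors.get_obs(); print({k:np.round(v,3).tolist() for k,v in o.items()})
for c in ("scene","top"):
    im=imaging.camera(c); cv2.imwrite(f"pics/{c}0.png",im)
    k=imaging.calibration(c); print(c,{a:np.round(b,4).tolist() for a,b in k.items()})
    for l in ("mirror","mirror_head","rest","grinder","mark","lens","arbor_tall","arbor_wide","paste_jar","dop"):
        print(l,[(np.round(d["pixel"]).tolist(),round(d["conf"],2)) for d in spotter.look_for(l,c)][:4])
k=imaging.calibration("wrist");print(k)
E
```

```text
{'clock': 0.0, 'joint_pos': [1.253, 0.333, -0.065, 1.461, 0.022, 1.35, -0.089], 'joint_velocities': [0.001, 0.0, -0.001, -0.001, -0.001, 0.0, -0.0], 'tau': [-0.001, -62.544, 0.049, -39.16, 0.016, 0.01, -0.0], 'position': [0.182, -0.598, 0.248], 'ee_rot': [0.989, 0.147, -0.0, -0.001], 'ft_force': [0.847, 0.026, 0.219], 'torque': [0.023, -0.003, 0.001], 'grasp_force': 0.0, 'grip_width': 1.0}
scene {'mtx': [[580.8774, 0.0, 325.4291], [0.0, 580.8774, 244.3405], [0.0, 0.0, 1.0]], 'R': [[-0.0128, 0.9998, 0.0131], [0.6031, 0.0182, -0.7975], [-0.7976, -0.0023, -0.6032]], 't': [-0.1383, -0.1613, 1.8635]}
mirror [([423.0, 295.0], 0.9), ([363.0, 351.0], 0.57), ([134.0, 313.0], 0.38)]
mirror_head [([432.0, 305.0], 0.79)]
rest [([406.0, 250.0], 0.84), ([398.0, 283.0], 0.62), ([333.0, 313.0], 0.6)]
grinder [([138.0, 312.0], 0.75)]
mark []
lens [([136.0, 311.0], 0.78)]
arbor_tall [([360.0, 352.0], 0.9)]
arbor_wide [([233.0, 254.0], 0.65)]
paste_jar [([406.0, 357.0], 0.77)]
dop []
top {'mtx': [[456.2621, 0.0, 322.2824], [0.0, 456.2621, 236.5469], [0.0, 0.0, 1.0]], 'R': [[-0.0009, -1.0, -0.0069], [-0
[... 379 characters left out ...]
6)]
arbor_wide [([418.0, 322.0], 0.74), ([487.0, 208.0], 0.19)]
paste_jar [([245.0, 184.0], 0.61)]
dop [([486.0, 210.0], 0.54), ([367.0, 247.0], 0.51), ([243.0, 184.0], 0.42)]
{'mtx': array([[345.0133591 ,   0.        , 309.50821632],
       [  0.        , 345.0133591 , 242.01335543],
       [  0.        ,   0.        ,   1.        ]]), 'tool_from_camera': array([[-1.86643803e-04, -9.48728440e-01, -3.16092254e-01,
         8.23282600e-02],
       [ 9.99999938e-01, -2.71962947e-04,  2.25804935e-04,
         1.00366272e-03],
       [-3.00192945e-04, -3.16092192e-01,  9.48728431e-01,
        -1.25614111e-01],
       [ 0.00000000e+00,  0.00000000e+00,  0.00000000e+00,
         1.00000000e+00]])}
```

View pics/scene0.png

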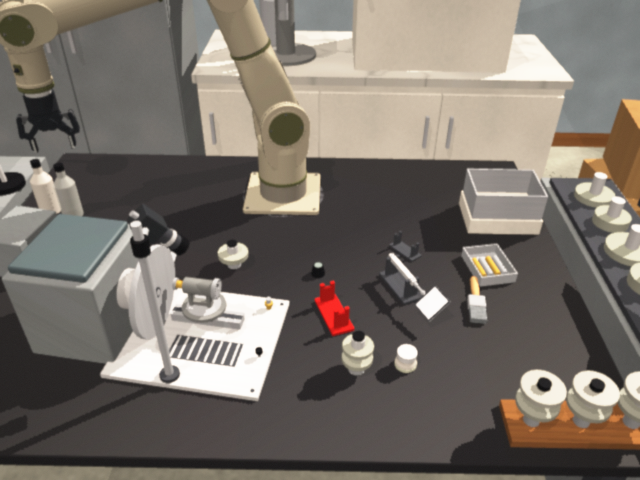

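View pics/top0.png

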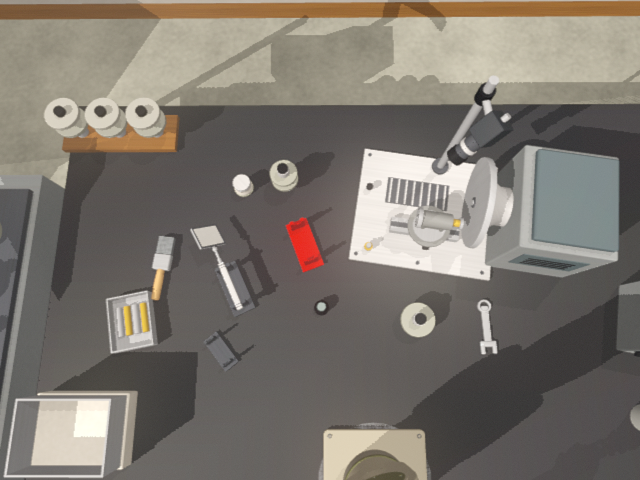

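The mirror lies in the larger dark rest: handle about (232,290) and head (207,237) in top, (403,272) and (432,303) in scene. The grinder's plate corners in top are (350,258), (368,151) and (490,278). In scene they are (289,296), (250,398) and (108,376).

```bash
cat > h.py <<'E'
import numpy as np,cv2
from workcell import sensors, imaging, order, spotter
from scipy.optimize import least_squares
from scipy.spatial.transform import Rotation as Ro
def cam(c):
    k=imaging.calibration(c); return k["mtx"],k["R"],k["t"]
def wcam(o):
    k=imaging.calibration("wrist"); T=np.eye(4);T[:3,:3]=Ro.from_quat(o["ee_rot"]).as_matrix();T[:3,3]=o["position"]
    W=np.linalg.inv(T@k["tool_from_camera"]); return k["mtx"],W[:3,:3],W[:3,3]
def proj(C,X):
    p=(np.atleast_2d(X)@C[1].T+C[2])@C[0].T; return p[:,:2]/p[:,2:]
def at_z(C,px,z):
    d=C[1].T@np.linalg.solve(C[0],[px[0],px[1],1]); o=-C[1].T@C[2]; return o+d*(z-o[2])/d[2]
def tri(Cs,pxs,x0):
    r=least_squares(lambda X:np.concatenate([proj(C,X)[0]-p for C,p in zip(Cs,pxs)]),x0); return r.x,np.abs(r.fun).max()
E
python3 - <<'E'
from h import *
S,T=cam("scene"),cam("top")
it,isc=cv2.imread("pics/top0.png"),cv2.imread("pics/scene0.png")
def sub(im,p): return cv2.cornerSubPix(cv2.cvtColor(im,6),np.float32(p).reshape(-1,1,2),(4,4),(-1,-1),(3,50,.01)).reshape(-1,2)
pt=sub(it,[[350,258],[368,151],[490,278]]); ps=sub(isc,[[289,296],[250,398],[108,376]])
print(pt,ps)
G=np.array([[-.1,.06,.012],[.2,.06,.012],[-.1,-.29,.012]]); G2=np.array([[-.1,.06,.012],[.2,.06,.012],[.2,-.29,.012]])
def w(q,P): return P@Ro.from_euler('z',q[2]).as_matrix().T+[q[0],q[1],0]
f=lambda q:np.r_[(proj(T,w(q,G))-pt).ravel(),(proj(S,w(q,G2))-ps).ravel()]
r=least_squares(f,[.6,-.15,0],loss='soft_l1');print("grinder",r.x,f(r.x).round(1))
for n,a,b in (("handle_rear",(240,308),(391,258)),("rod",(214,249),(424,289)),("headmid",(207,237),(432,303))):
    print(n,tri([T,S],[a,b],[.5,.2,.06]))
# dense check overlay
q=r.x
pts=np.array([[0,0,.115],[0,-.08,.115],[.077,-.11,.289],[.178,-.14,.412],[.178,-.14,.012],[.2,-.29,.012]])
for c,im,C in(("top",it,T),("scene",isc,S)):
    for p in np.r_[proj(C,w(q,pts)),proj(C,w(q,G)),proj(C,w(q,G2))]: cv2.circle(im,tuple(int(v) for v in p),2,(0,0,255),-1)
A=cv2.resize(it[80:300,340:520],None,fx=2.2,fy=2.2); B=cv2.resize(isc[200:420,100:300],None,fx=2,fy=2.2)
cv2.imwrite("pics/g.png",np.hstack([A,B])); 
E
```

```text
[[348.41263 258.54605]
 [364.47284 148.17763]
 [489.06232 279.8572 ]] [[289.      296.     ]
 [250.4306  398.75415]
 [108.      376.     ]]
grinder [ 0.60494355 -0.02366697 -0.15687733] [-0.2 -0.5 -0.2  0.2 -0.4 -0.3 -1.1  5.   5.7 -1.2 -9.3 -2.1]
handle_rear (array([0.38864418, 0.31142504, 0.05346544]), np.float64(1.0630222026402976))
rod (array([0.52729514, 0.37801796, 0.06928225]), np.float64(1.5499494336215207))
headmid (array([0.56016543, 0.39752891, 0.05516191]), np.float64(0.3707749817226045))
```

View pics/g.png

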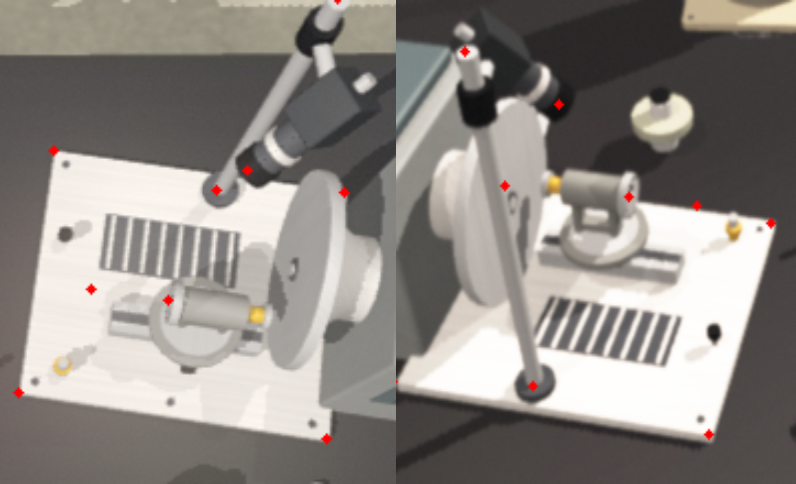

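The grinder fit agrees with the picture (lens, column foot and corners). Next I bring the wrist camera over the mirror.

```bash
cat >> h.py <<'E'
def downR(yaw): return Ro.from_matrix(np.array([[np.cos(yaw),np.sin(yaw),0],[np.sin(yaw),-np.cos(yaw),0],[0,0,-1.]]))
def delta(p,Rt,p0=None,R0=None):
    o=sensors.get_obs()
    p0=o["position"] if p0 is None else p0; R0=Ro.from_quat(o["ee_rot"]) if R0 is None else R0
    return np.r_[R0.inv().apply(np.array(p)-p0),(R0.inv()*Rt).as_rotvec()].round(4)
E
python3 - <<'E'
from h import *
w=[(.34,-.3,.36),(.42,0,.36),(.475,.35,.25)]
y=[.295,.37,.45]
for p,a in zip(w,y): print(delta(p,downR(a)))
print(sensors.get_obs()["clock"])
E
```

```text
[ 2.382e-01 -2.392e-01 -1.117e-01  0.000e+00  0.000e+00 -2.000e-04]
[ 0.4019 -0.503  -0.1117  0.      0.     -0.0752]
[ 0.5562 -0.8219 -0.0017  0.      0.     -0.1552]
1.1
```

```bash
python3 -m inch '[[[0.24,-0.24,-0.11,0,0,0,-1],[0.24,-0.24,-0.11,0,0,0,-1],[0.24,-0.24,-0.11,0,0,0,-1],[0.24,-0.24,-0.11,0,0,0,-1],[0.24,-0.24,-0.11,0,0,0,-1],[0.24,-0.24,-0.11,0,0,0,-1],[0.24,-0.24,-0.11,0,0,0,-1],[0.24,-0.24,-0.11,0,0,0,-1],[0.4,-0.5,-0.11,0,0,-0.075,-1],[0.4,-0.5,-0.11,0,0,-0.075,-1]]]' 40
python3 - <<'E'
from h import *
for p,a in zip([(.42,0,.36),(.475,.35,.25)],[.37,.45]): print(delta(p,downR(a)))
E
```

```text
clock: 2.1
position: [0.3669, -0.2012, 0.3583]
ee_rot: [0.983, 0.184, 0.0, 0.0]
ft_force: [1.2, 0.9, 0.9]
grip_width: 1.0
grasp_force: 0.0
[ 0.1223 -0.1683 -0.0017  0.0002 -0.0003  0.0004]
[ 3.002e-01 -4.747e-01  1.083e-01  2.000e-04 -2.000e-04 -7.960e-02]
```

```bash
python3 -m inch '[[[0.12,-0.17,0,0,0,0,-1],[0.12,-0.17,0,0,0,0,-1],[0.12,-0.17,0,0,0,0,-1],[0.12,-0.17,0,0,0,0,-1],[0.3,-0.47,0.108,0,0,-0.08,-1],[0.3,-0.47,0.108,0,0,-0.08,-1],[0.3,-0.47,0.108,0,0,-0.08,-1],[0.3,-0.47,0.108,0,0,-0.08,-1],[0.3,-0.47,0.108,0,0,-0.08,-1],[0.3,-0.47,0.108,0,0,-0.08,-1]]]'
python3 -m inch '[[[0.03,-0.05,0.012,0,0,0,-1],[0.03,-0.05,0.012,0,0,0,-1],[0.03,-0.05,0.012,0,0,0,-1]]]'
python3 - <<'E'
from h import *
o=sensors.get_obs();im=imaging.camera("wrist");cv2.imwrite("pics/w1.png",im);np.save("w1.npy",np.r_[o["position"],o["ee_rot"]])
E
```

```text
clock: 3.1
position: [0.4655, 0.2762, 0.2712]
ee_rot: [0.975, 0.222, 0.001, 0.0]
ft_force: [0.7, -1.4, 1.6]
grip_width: 0.997
grasp_force: 0.0
clock: 3.4
position: [0.4689, 0.335, 0.2586]
ee_rot: [0.974, 0.225, -0.001, -0.001]
ft_force: [0.4, -0.3, 0.6]
grip_width: 1.001
grasp_force: 0.0
```

View pics/w1.png

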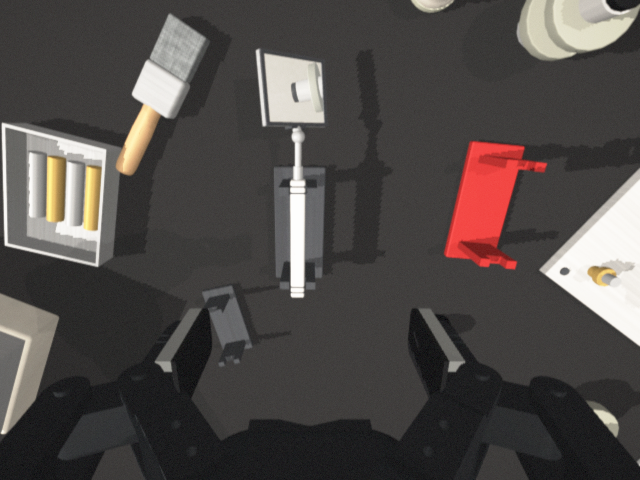

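Wrist picture: the handle runs from (297,297) to (297,181), the swivel is at (298,135), and the head spans (257,49)–(325,128). Next, zoom the head in all three views.

```bash
python3 - <<'E'
from h import *
def crop(f,x,y,w,s):
    return cv2.resize(cv2.imread(f)[y:y+w,x:x+w],(s,s),interpolation=cv2.INTER_CUBIC)
a=crop("pics/w1.png",240,40,100,400)
b=crop("pics/top0.png",185,220,40,400)
t=im=imaging.camera("scene");cv2.imwrite("pics/scene1.png",im)
c=crop("pics/scene0.png",410,280,50,200); d=crop("pics/w1.png",272,250,50,200)
cv2.imwrite("pics/z.png",np.vstack([np.hstack([a,b]),np.hstack([c,d,c*0,c*0])]))
E
```

```text
(no output)
```

View pics/z.png

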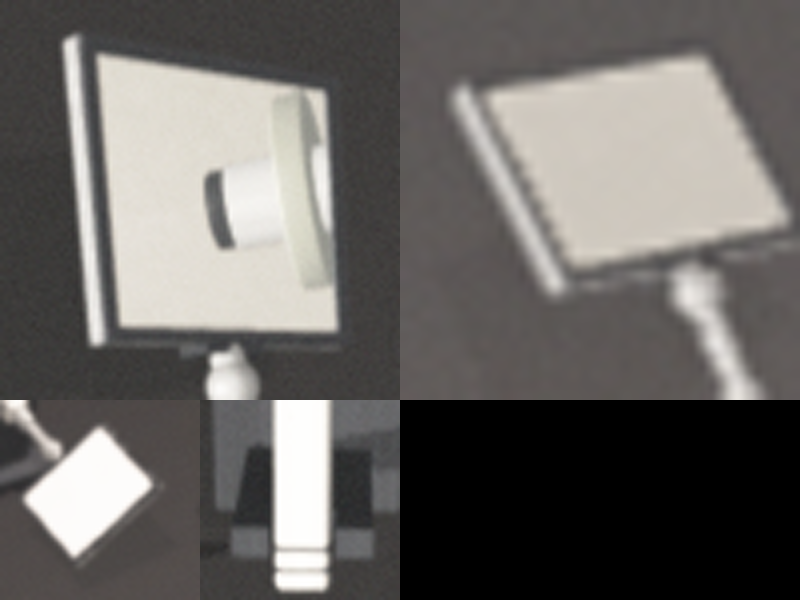

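```bash
cat >> h.py <<'E'
R40=Ro.from_matrix(np.array([[1,0,0],[0,np.cos(np.radians(40)),-np.sin(np.radians(40))],[0,np.sin(np.radians(40)),np.cos(np.radians(40))]]).T.T)
def headrot(s): return R40*Ro.from_rotvec([0,s,0])
gc=np.array([[.064,.031,.0025],[.064,-.031,.0025],[.012,-.031,.0025],[.012,.031,.0025]])
E
python3 - <<'E'
from h import *
print(R40.apply([0,0,1]))
S,T=cam("scene"),cam("top"); w=np.load("w1.npy"); W=wcam(dict(position=w[:3],ee_rot=w[3:]))
pw=np.array([[263.4,52.9],[321.4,62.4],[324.6,122.9],[269.4,121.1],[297.6,134.6],[290.5,297],[303.6,297]])
pt=np.array([[193.3,228.7],[215,225],[223.5,241.5],[202,246.3]])
ps=np.array([[447.6,300.9],[428.3,320.1],[415.1,303.9],[434.6,305.9-20]])
def model(q):
    s=q[3]; h=headrot(s).apply(gc)+[.098,0,0]
    P=np.vstack([h,[[.098,0,0],[-.06,.007,.007],[-.06,-.007,.007]]])
    return Ro.from_euler('z',q[2]).apply(P)+[q[0],q[1],.06]
def f(q,c):
    P=model(q); r=[]
    if 'w' in c: r.append((proj(W,P)-pw).ravel())
    if 't' in c: r.append((proj(T,P[:4])-pt).ravel())
    if 's' in c: r.append((proj(S,P[:4])-ps).ravel())
    return np.concatenate(r)
for c in ('w','t','s','wts'):
    r=least_squares(f,[.44,.335,.45,0],args=(c,),loss='soft_l1');print(c,r.x.round(4),f(r.x,c).round(1))
E
```

```text
[ 0.         -0.64278761  0.76604444]
w [0.4427 0.3344 0.4378 0.1309] [-0.2 -0.6 -0.1 -0.2  0.  -0.5 -0.  -0.2  0.4  1.5 -0.3  0.4  0.2  0.6]
t [0.4414 0.3326 0.4399 0.1366] [-0.5 -0.1  0.  -0.2  0.6  0.2 -0.1 -0. ]
s [0.4378 0.3374 0.4296 0.1801] [ 0.1  0.4  0.1 -1.   0.2 -0.  -0.4  0.5]
wts [0.4425 0.3344 0.4393 0.1256] [-0.3 -0.4 -0.2 -0.1 -0.1 -0.4 -0.2  0.   0.2  1.7 -0.3  0.5  0.3  0.7
 -1.  -0.7 -0.5 -0.7 -0.  -0.2 -0.8 -0.5 -0.9  1.  -0.9 -0.2 -0.6  1.1
 -1.2  1.4]
```

```bash
python3 - <<'E'
from h import *
for z in (.15,.058): print(delta((.4561,.3408,z),downR(.439)))
E
```

```text
[-9.200e-03 -1.410e-02  1.097e-01  6.000e-04  1.000e-04  1.000e-02]
[-9.100e-03 -1.420e-02  2.017e-01  6.000e-04  1.000e-04  1.000e-02]
```

```bash
python3 -m inch '[[[0,0,0,0,0,0,-1],[0,0,0,0,0,0,-1]]]'
python3 - <<'E'
from h import *
for z in (.12,.058): print(delta((.4561,.3408,z),downR(.439)))
E
```

```text
clock: 3.7
position: [0.4708, 0.3315, 0.2602]
ee_rot: [0.975, 0.222, 0.001, 0.001]
ft_force: [-0.4, -0.7, -0.4]
grip_width: 1.002
grasp_force: 0.0
[-0.0094 -0.0149  0.1402  0.0014 -0.0011  0.0082]
[-0.0095 -0.015   0.2022  0.0014 -0.0011  0.0082]
```

```bash
python3 -m inch '[[[-0.009,-0.015,0.1,0,0,0.008,-1],[-0.009,-0.015,0.1,0,0,0.008,-1],[-0.009,-0.015,0.14,0,0,0.008,-1],[-0.009,-0.015,0.14,0,0,0.008,-1],[-0.009,-0.015,0.14,0,0,0.008,-1]]]'
python3 - <<'E'
from h import *
print(delta((.4561,.3408,.058),downR(.439)))
o=sensors.get_obs();im=imaging.camera("wrist");cv2.imwrite("pics/w2.png",im)
E
```

```text
clock: 4.2
position: [0.456, 0.3423, 0.1209]
ee_rot: [0.976, 0.219, 0.0, -0.0]
ft_force: [0.6, -0.6, -0.1]
grip_width: 1.0
grasp_force: 0.0
[-0.0005  0.0014  0.0629  0.0001 -0.0004  0.0017]
```

View pics/w2.png

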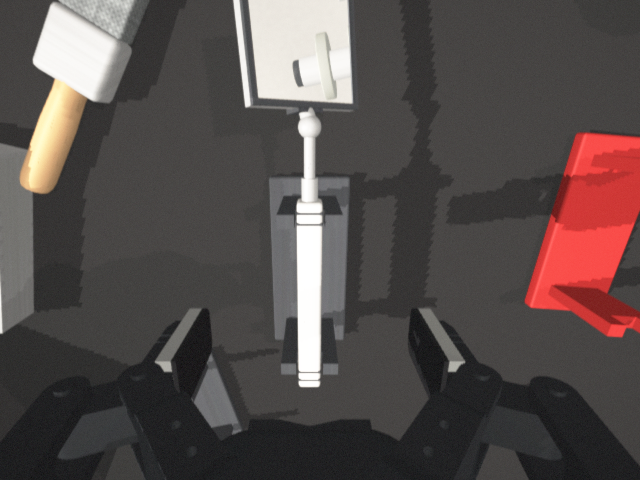

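The handle is centred between the fingers at column 310, from row 205 to 385. I descend, close with 60 N and lift.

```bash
python3 -m inch '[[[0,0.001,0.03,0,0,0,-1],[0,0.001,0.063,0,0,0.002,-1],[0,0.001,0.063,0,0,0.002,-1],[0,0.001,0.063,0,0,0.002,1],[0,0.001,0.063,0,0,0.002,1],[0,0.001,0.063,0,0,0.002,1],[0,0.001,0.063,0,0,0.002,1],[0,0.001,0.063,0,0,0.002,1],[0,0.001,0.063,0,0,0.002,1],[0,0.001,0.063,0,0,0.002,1]]]' 60
python3 -m inch '[[[0,0,0,0,0,0,1],[0,0,0,0,0,0,1]]]'
```

```text
clock: 5.25
position: [0.4561, 0.3419, 0.0574]
ee_rot: [0.976, 0.218, 0.0, 0.0]
ft_force: [-0.8, -2.2, 6.3]
grip_width: 0.155
grasp_force: 58.5
clock: 5.45
position: [0.4561, 0.3419, 0.0574]
ee_rot: [0.976, 0.218, 0.0, 0.0]
ft_force: [-0.5, -2.0, 6.1]
grip_width: 0.153
grasp_force: 58.5
```

```bash
python3 -m inch '[[[0,0,-0.02,0,0,0,1],[0,0,-0.05,0,0,0,1],[0,0,-0.09,0,0,0,1],[0,0,-0.13,0,0,0,1],[0,0,-0.17,0,0,0,1],[0,0,-0.17,0,0,0,1],[0,0,-0.17,0,0,0,1],[0,0,-0.17,0,0,0,1]]]'
python3 - <<'E'
from h import *
o=sensors.get_obs();im=imaging.camera("wrist");cv2.imwrite("pics/w3.png",im);it=imaging.camera("top");cv2.imwrite("pics/top3.png",it)
np.save("w3.npy",np.r_[o["position"],o["ee_rot"]])
x=im[0:330,160:480]
y=cv2.resize(it[180:300,150:290],None,fx=2.8,fy=2.75)
cv2.imwrite("pics/z3.png",np.hstack([x,y[:330]]))
E
```

```text
clock: 6.25
position: [0.4553, 0.3411, 0.2251]
ee_rot: [0.976, 0.218, -0.001, 0.001]
ft_force: [-0.4, -0.3, -2.7]
grip_width: 0.153
grasp_force: 59.0
```

View pics/z3.png

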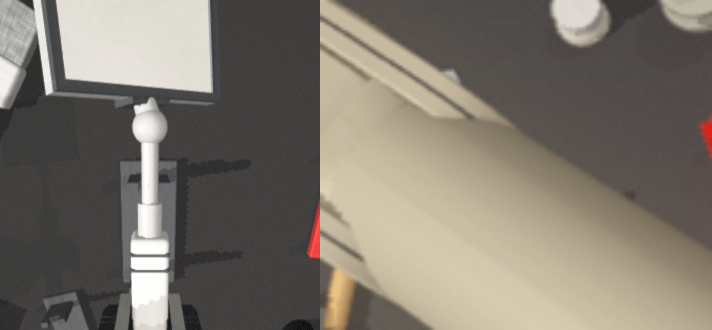

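The mirror is clear of the rest, with ball (310,127) and near glass corners (225,78) and (371,94) in wrist pixels. Next: refine the in-hand pose and compute the goal.

```bash
cat >> h.py <<'E'
FL=Ro.from_matrix(np.diag([1.,-1,-1]))
def wc():
    k=imaging.calibration("wrist");W=np.linalg.inv(k["tool_from_camera"]);return k["mtx"],W[:3,:3],W[:3,3]
def hand(q): # q: x,y,z of handle origin in tool; pitch,yaw about tool y,z; swivel -> (R,t) mirror in tool
    return Ro.from_rotvec([0,q[3],q[4]])*FL, np.array(q[:3])
def headpts(q):
    R,t=hand(q); return R.apply(headrot(q[5]).apply(gc)+[.098,0,0])+t
def glass(q):
    R,t=hand(q); return R*headrot(q[5]), R.apply(headrot(q[5]).apply([.038,0,.0025])+[.098,0,0])+t
def goal(q,g=(.60494,-.02367,-.15688)):
    "yield tool goal poses over roll of head about its normal"
    spot=np.array([0,0,.115]); u=np.array([.077,-.11,.289])-spot; v=np.array([0,-.08,.127])-spot
    n=u/np.linalg.norm(u)+v/np.linalg.norm(v); n/=np.linalg.norm(n)
    Rg=Ro.from_euler('z',g[2]); n=Rg.apply(n); p=Rg.apply(spot)+[g[0],g[1],0]
    Rh,th=glass(q); out=[]
    for yaw in np.radians(np.arange(-90,91,5)):
        x=np.array([np.cos(yaw),np.sin(yaw),0]); x-=n*(x@n); x/=np.linalg.norm(x)
        Rw=Ro.from_matrix(np.c_[x,np.cross(n,x),n])*Rh.inv(); out.append((yaw,Rw,p-Rw.apply(th)))
    return out,n,p
E
python3 - <<'E'
from h import *
C=wc()
pb=np.array([[371,94],[225,78]]);
def f(q,full=True):
    H=headpts(q);P=proj(C,H); R,t=hand(q); b=proj(C,R.apply([.098,0,0])+t)[0]
    L=lambda A,B:A[0]+(B[0]-A[0])*(0-A[1])/(B[1]-A[1])
    hf=proj(C,np.array([R.apply([.06,.007,.007])+t,R.apply([.06,-.007,.007])+t]))
    r=np.r_[(P[2:]-pb).ravel(),b-[310,127],L(P[3],P[0])-208,L(P[2],P[1])-368]
    pri=(np.array(q)-[-.015,0,-.002,0,0,.13])/[.002,.001,.002,.03,.02,.05]
    return np.r_[r/1.5,pri] if full else r.round(1).tolist()+hf.round(0).ravel().tolist()
q0=[-.015,0,-.002,0,0,.13]; print(f(q0,False))
r=least_squares(f,q0);q=r.x;print(q.round(4),f(q,False)); np.save("q.npy",q)
out,n,p=goal(q);print("n",n.round(3),"spot",p.round(3))
for yaw,R,t in out:
    z=R.apply([0,0,1]);x=R.apply([1,0,0])
    if z[2]<-.75: print(round(np.degrees(yaw)),t.round(3),"toolz",z.round(2),"toolx",x.round(2))
E
```

```text
[-0.7, -3.1, -5.1, -1.6, -3.9, -2.5, 1.9, -1.5, 287.0, 238.0, 326.0, 238.0]
[-0.0158  0.0003 -0.0025  0.0054  0.0067  0.1693] [1.6, -0.9, -2.8, 0.9, -1.0, -0.0, 3.1, -1.3, 289.0, 240.0, 328.0, 241.0]
n [ 0.063 -0.85   0.523] spot [ 0.605 -0.024  0.115]
-65 [0.53  0.037 0.186] toolz [-0.48  0.36 -0.8 ] toolx [ 0.62 -0.51 -0.6 ]
-60 [0.519 0.031 0.179] toolz [-0.42  0.34 -0.84] toolx [ 0.71 -0.46 -0.53]
-55 [0.511 0.026 0.171] toolz [-0.36  0.32 -0.88] toolx [ 0.78 -0.42 -0.47]
-50 [0.505 0.021 0.164] toolz [-0.3   0.31 -0.9 ] toolx [ 0.83 -0.38 -0.41]
-45 [0.5   0.016 0.157] toolz [-0.25  0.31 -0.92] toolx [ 0.87 -0.34 -0.35]
-40 [0.496 0.012 0.15 ] toolz [-0.2   0.3  -0.93] toolx [ 0.91 -0.3  -0.3 ]
-35 [0.493 0.008 0.144] toolz [-0.16  0.3  -0.94] toolx [ 0.93 -0.27 -0.25]
-30 [0.49  0.004 0.138] toolz [-0.12  0.3  -0.95] toolx [ 0.95 -0.24 -0.2 ]
-25 [0.489 0.    0.133] toolz [-0.08  0.3  -0.95] toolx [ 0.97 -0.21 -0.15]
-20 [ 0.487 -0.003  0.127] toolz [-0.05  0.3  -0.95] toolx [ 0.98 -0.18 -0.11]
-15 [ 0.486 -0.006  0.122] toolz [-0.02  0.3  -0.95] toolx [ 0.99 -0.16 -0.07]
-10 [
[... 436 characters left out ...]
toolx [ 0.99 -0.01  0.17]
20 [ 0.488 -0.026  0.089] toolz [ 0.19  0.34 -0.92] toolx [0.98 0.01 0.21]
25 [ 0.489 -0.029  0.084] toolz [ 0.22  0.34 -0.91] toolx [0.97 0.04 0.25]
30 [ 0.491 -0.032  0.079] toolz [ 0.25  0.35 -0.9 ] toolx [0.95 0.06 0.29]
35 [ 0.493 -0.035  0.074] toolz [ 0.28  0.36 -0.89] toolx [0.94 0.09 0.34]
40 [ 0.495 -0.039  0.069] toolz [ 0.32  0.38 -0.87] toolx [0.92 0.11 0.38]
45 [ 0.498 -0.042  0.063] toolz [ 0.35  0.39 -0.85] toolx [0.89 0.14 0.43]
50 [ 0.502 -0.045  0.056] toolz [ 0.38  0.41 -0.83] toolx [0.86 0.17 0.48]
55 [ 0.507 -0.049  0.05 ] toolz [ 0.42  0.43 -0.8 ] toolx [0.82 0.2  0.54]
60 [ 0.514 -0.053  0.043] toolz [ 0.46  0.45 -0.77] toolx [0.77 0.24 0.6 ]
```

```bash
python3 - <<'E'
from h import *
q=np.load("q.npy");q[5]=.15;q[3]=q[4]=0;np.save("q.npy",q)
out,n,p=goal(q);yaw,R,t=out[18];np.savez("goal.npz",R=R.as_quat(),t=t)
print(t,R.apply([0,0,1]),R.apply([1,0,0]))
print(delta([.455,.2,.23],R)); print(delta(t+[-.01,.07,.1],R))
T=cam("top")
for px in ((302,242),(285,176),(243,184)): print(at_z(T,px,.05).round(3))
E
```

```text
[ 0.48515049 -0.01641155  0.10892228] [ 0.06644309  0.31260341 -0.94755708] [ 0.99623139 -0.07384663  0.04549381]
[-0.0604  0.1277 -0.0047  0.3044  0.1291  0.5016]
[-0.1044  0.2687  0.0165  0.3044  0.1291  0.5016]
[0.548 0.165 0.05 ]
[0.72 0.21 0.05]
[0.699 0.315 0.05 ]
```

```bash
python3 -m inch '[[[-0.06,0.128,-0.005,0.1,0.04,0.17,1],[-0.06,0.128,-0.005,0.2,0.085,0.33,1],[-0.06,0.128,-0.005,0.304,0.129,0.502,1],[-0.06,0.128,-0.005,0.304,0.129,0.502,1],[-0.104,0.269,0.016,0.304,0.129,0.502,1],[-0.104,0.269,0.016,0.304,0.129,0.502,1],[-0.104,0.269,0.016,0.304,0.129,0.502,1],[-0.104,0.269,0.016,0.304,0.129,0.502,1],[-0.104,0.269,0.016,0.304,0.129,0.502,1],[-0.104,0.269,0.016,0.304,0.129,0.502,1]]]'
python3 - <<'E'
from h import *
g=np.load("goal.npz");print(delta(g["t"],Ro.from_quat(g["R"])))
im=imaging.camera("scene");im2=imaging.camera("top")
cv2.imwrite("pics/s4.png",im);cv2.imwrite("pics/t4.png",im2)
cv2.imwrite("pics/z4.png",np.hstack([cv2.resize(im[200:400,100:300],(400,400)),cv2.resize(im2[100:300,300:500],(400,400))]))
E
```

```text
clock: 7.35
position: [0.4758, 0.0554, 0.2104]
ee_rot: [0.986, -0.032, 0.029, -0.16]
ft_force: [-0.5, 0.5, -1.5]
grip_width: 0.154
grasp_force: 59.3
[ 0.0098  0.0997  0.0741 -0.0017 -0.0007  0.0015]
```

View pics/z4.png

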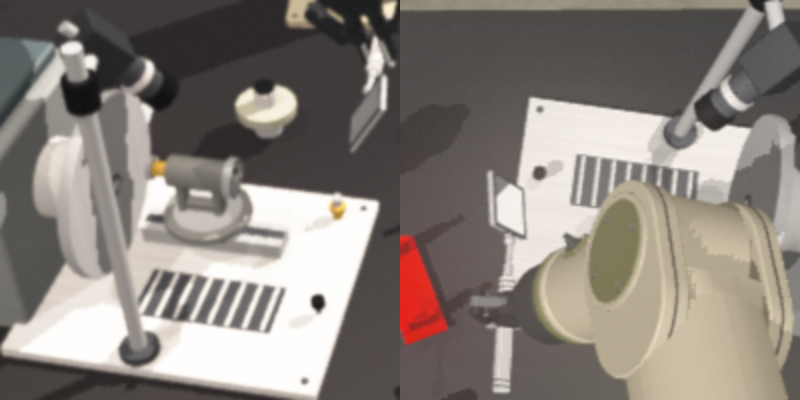

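Scene and top show the mirror in hand behind the grinder, head at about (283,255) in scene, with nothing close to it. I descend to the goal.

```bash
python3 -m inch '[[[0.003,0.03,0.02,0,0,0,1],[0.006,0.055,0.042,0,0,0,1],[0.008,0.08,0.06,0,0,0,1],[0.01,0.095,0.071,0,0,0,1],[0.01,0.1,0.074,-0.002,0,0.001,1],[0.01,0.1,0.074,-0.002,0,0.001,1],[0.01,0.1,0.074,-0.002,0,0.001,1],[0.01,0.1,0.074,-0.002,0,0.001,1]]]'
python3 - <<'E'
from h import *
g=np.load("goal.npz");print(delta(g["t"],Ro.from_quat(g["R"])))
o=sensors.get_obs();np.save("o5.npy",np.r_[o["position"],o["ee_rot"]])
ims={c:imaging.camera(c) for c in("scene","top","wrist")}
for c in ims: cv2.imwrite(f"pics/{c}5.png",ims[c])
q=np.load("q.npy");R=Ro.from_quat(o["ee_rot"])
P=R.apply(headpts(q))+o["position"]
print("top",proj(cam("top"),P).round(),"scene",proj(cam("scene"),P).round(),proj(wc(),headpts(q)).round())
c=lambda im,x,y,w:cv2.resize(im[y:y+w,x:x+w],(390,390),interpolation=cv2.INTER_CUBIC)
x,y=proj(cam("scene"),P).mean(0).astype(int)-30; u,v=proj(cam("top"),P).mean(0).astype(int)-30
print(x,y,u,v)
cv2.imwrite("pics/z5.png",np.hstack([c(ims["scene"],x,y,60),c(ims["top"],u,v,60)]))
E
```

```text
clock: 8.25
position: [0.4861, -0.0173, 0.1103]
ee_rot: [0.986, -0.033, 0.03, -0.159]
ft_force: [0.3, -0.3, -2.3]
grip_width: 0.15
grasp_force: 59.2
[-0.0011 -0.0004  0.0015  0.0014 -0.003   0.0008]
top [[376. 197.]
 [387. 204.]
 [389. 225.]
 [378. 219.]] scene [[256. 293.]
 [243. 310.]
 [245. 294.]
 [258. 277.]] [[ 191. -149.]
 [ 363.  -63.]
 [ 372.   94.]
 [ 223.   81.]]
220 263 352 181
```

View pics/z5.png

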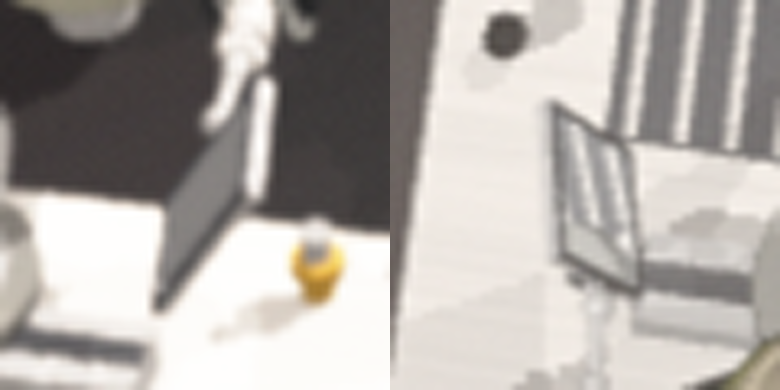

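The scene and top crops show the head where predicted, within about 2 px. I refit the swivel from these corners to check the angle.

```bash
python3 - <<'E'
from h import *
S,T=cam("scene"),cam("top");w=np.load("o5.npy");Rw=Ro.from_quat(w[3:]);q0=np.load("q.npy")
pc=np.array([[.067,.034,.0025],[.067,-.034,.0025],[.009,-.034,.0025],[.009,.034,.0025]])
pt=np.array([[376.7,196.3],[388.9,202.2],[389.9,225.8],[378,221]])-.2
ps=np.array([[257.9,293.6],[244.1,310.3],[244.9,294.8],[257.5,279.8]])
def f(a,c='ts'):
    q=q0.copy();q[5]=a[0];R,t=hand(q)
    B=R.apply(headrot(q[5]).apply(pc)+[.098,0,0])+t
    Pw=Rw.apply(B)+w[:3]
    r=[]
    if 't' in c:r.append((proj(T,Pw+[a[1],a[2],0])-pt).ravel())
    if 's' in c:r.append((proj(S,Pw+[a[3],0,a[4]])-ps).ravel())
    return np.r_[np.concatenate(r),np.array(a[1:])/.003]
for c in('t','s','ts'):
    r=least_squares(f,[.15,0,0,0,0],args=(c,),loss='soft_l1');print(c,r.x.round(4),r.fun.round(1))
Rh,th=glass(q0);_,n,p=goal(q0)
for s in(.13,.15,.17):
    q=q0.copy();q[5]=s;Rh,th=glass(q);print(s,np.linalg.norm(Rw.apply(th)+w[:3]-p),np.arccos((Rw*Rh).apply([0,0,1])@n))
E
```

```text
t [ 0.1    -0.0003 -0.0003  0.      0.    ] [-0.  -0.8  0.1  1.   0.2  0.8 -0.3 -1.  -0.1 -0.1  0.   0. ]
s [ 0.187  -0.     -0.      0.0004 -0.001 ] [ 0.1  0.1 -0.5  2.4 -0.4 -0.4  1.  -4.2 -0.  -0.   0.1 -0.3]
ts [ 1.55e-01 -1.00e-04 -1.90e-03  2.00e-04 -1.80e-03] [-0.8 -0.6 -0.7  1.2  0.7  0.7  0.2 -1.1 -0.7 -0.1 -1.3  2.2 -0.5 -0.3
  0.9 -4.  -0.  -0.6  0.1 -0.6]
0.13 0.002802999999421831 0.02181792926715742
0.15 0.0021768268199558283 0.002476247581468774
0.17 0.0016586337149873875 0.018336868478838135
```

```bash
python3 -m inch '[[[0,0,0,0,0,0,1],[0,0,0,0,0,0,1],[0,0,0,0,0,0,1],[0,0,0,0,0,0,1]]]' && python3 -c "
from workcell import sensors,order
import numpy as np
print(np.abs(sensors.get_obs()['joint_velocities']).max());print(order.hand_in())"
```

```text
clock: 8.8
position: [0.4856, -0.0181, 0.1093]
ee_rot: [0.986, -0.033, 0.029, -0.159]
ft_force: [0.2, 0.2, -1.7]
grip_width: 0.149
grasp_force: 59.2
0.0016999092948543483
the job is handed in; nothing more can be done
None
```

I handed the job in at about 8.8 s with the mirror held still at the spot: I estimate the glass about 2 mm from it and its facing within about 0.03 rad; the hand-in gave no verdict, and I did not check the mark in the grinder camera's own view.

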